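Third hand: hold the cradle against the sprung stop

ROBOT

A 6-joint arm with a two-finger parallel gripper is mounted at the origin on a cart in front of the work surface, level with it; the furniture and walls round the work are solid. World frame = base frame: x ahead of the robot, y to its left, z up, the work surface at z = 0. Lengths are in mm, angles in rad, forces in N, time in s.
With the tool pointing down it reaches from about 325 to 850 mm from the base axis. Payload 4.4 kg.
Tool frame: the origin (TCP) lies on the mounting face of the last link; the fingertips stand 199 mm ahead of it and the grasp point (between the pads) lies 180 mm ahead of it (robot.tips_ahead is the distance from the TCP to the fingertips, in mm); x points along the fingers, z is the direction in which the jaws open and shut, and the axes are right-handed (so a half turn about x gives the same grasp; the last joint's range is limited). The gripper opens to 94 mm and grips with 3 to 60 N. Pads are 16 mm wide; open, the fingers measure 119 mm over their backs; the gripper's body (75 mm by 177 mm) begins 78 mm behind the grasp point.
Start: joints at [-1.442, 0.207, 1.542, -0, 1.393, -0.15], TCP at [158.229, -552.804, 404.647] pointing down, gripper open.
Joint ranges: [-2.73, 2.73], [-0.86, 2.22], [0.23, 2.46], [-1.11, 4.25], [0.08, 2.63], [-2.82, 2.82]. Speed limits (rad/s): [2.79, 2.79, 3.14, 3.14, 3.14, 3.14].

INTERFACE

Orientations are given as a unit quaternion [x, y, z, w].
In Python, from station import robot gives the robot as it stands. The module is installed in compiled form; this text tells all that it offers.
- The arm moves only by the tool servo_tool, never from a script. Its argument "series" is a list of rows, each an object of numbers: "dx", "dy", "dz": the shift along the tool's x, y, z normalised to -1 to 1, where 1 is 100 cm; "ax", "ay", "az": the turn, a rotation vector about the tool's x, y, z normalised to -1 to 1, where 1 is pi/2 rad. In form: [{"dx": .., "dy": .., "dz": .., "ax": .., "ay": .., "az": ..}, ...]. A call has 1 to 8 rows; each row is the pose to reach, as a shift and turn from the pose commanded when the call began, along the tool's axes at that moment; what a row does not reach only later rows make up. A row lasts 1/10 s, in which the tool goes at most 50 mm and 8.59 degrees, less where a joint would pass 70% of its speed; a pose out of reach is approached as far as the arm can. A call with a number of a shift or a turn outside -1 to 1 is refused whole. A call with a gripper value outside its range is refused whole. "claw" is the closure in counts, from 0 (fully open) to 255 (shut), set as the call begins (left out, the last holds). The fingers move at their own pace and stop on an object; "newtons" is the grip in N (left out, the last holds). Time passes only in rows, so rows that repeat a pose let the fingers close. It gives the time, the measured TCP pose, the force and the opening at its end, in the units of the state.
- robot.get_state(): the state, without advancing time (a new reading comes with each control period).
- robot.read_camera(name): name is "side" or "top" or "wrist"; returns (picture, depth): 384x512x3 uint8, red, green, blue; 384x512 float32, mm along the optical axis (not along the pixel's ray), 0 where there is no reading.
- robot.calibration(name): a dict with "K" (3x3 intrinsics, pixels), "cam_to_world" (4x4, takes a point from camera to world coordinates). Camera axes: x right, y down, z forward; pixel columns grow to the right and rows downward; lengths in mm; the calibration is good to about 2 mm. The wrist camera is an equidistant fisheye: a pixel r from the principal point sees the ray r / f radians off the axis. A picture is of the moment at which its call begins: read the wrist's pose just before it. calibration takes no time and is no camera call; for the wrist camera it gives the pose at the moment of the call.
- robot.sign_off(): hands the job in, once; it reports no verdict.
The state is a dict: "clock": time; "joint_positions": joint angles; "qd": joint speeds; "joint_efforts": joint torques, N m; "tool_pos": TCP position; "eef_rot": TCP orientation; "force": force on the tool from outside, world axes, zero at the start; "wrist_torque": the same for the moment, N m; "gripper_width": finger opening in mm.
Only numpy, scipy, OpenCV 4.12 (cv2) and the standard library are available. Lean on these libraries where they do the work, as an engineer would, in place of code of your own. Each camera call takes 0.05 s, during which the arm holds its last target.

TASK

I am about to screw the wooden display cradle to the back plate on the assembly jig: first take the scale bar that was left lying on the jig and lay it flat on the bench, off the jig board. Then bring the cradle, flat on the board and centred on the scribed line, its drilled end squarely up against the upright back plate and press it back steadily until the tip of the pointer stands between the two lines on the steel block (never onto the end stop). Finish while still pressing it there with the gripper, without letting go, and leave the tape roll, foam block and handle fragment where they are.

Things in the scene. Friction and masses are not known exactly. Their poses are not given: they have to be found in the camera images.
- jig: Assembly jig fixed to the bench: grey board, top at z 15 mm, x -170 to +180 mm, y -100 to +100 mm, with a scribed centre line. Steel block on its far end at x 133 to 178 mm, 110 mm wide, top at z 60 mm. Origin under the board at bench height, on the centre line; x runs along that line toward the back plate and block, y across the board to the left, z up.
- back_plate: Upright aluminium plate with two slots, 6 mm thick (x), 100 mm wide (y), from z 17 to 60 mm, on springs in front of the steel block. Origin on the jig's centre line at bench height, in the plane of its front face (toward the cradle); axes as the jig's. Unpressed its face is at jig x = +100 mm; it slides along the jig's +x.
- sprung_stop (a joint): How far the back plate is pressed back along the jig's +x, m: 0 free, 0.024 end stop. Springs push back with 2.1 N plus 0.7 N per mm (6.3 N at 0.006, 13.3 N at 0.016) and return it when let go. A thin pointer rod on the plate lies over the block, 64 mm above the bench; its tip is at the first line on the block at 0.006, at the second at 0.016.
- cradle: Loose pale wooden cradle, about 0.22 kg, 80 mm long (x), 50 wide (y), 45 high, with a cork-lined trough along x between two full-height side cheeks, flat outside (grip across y). Origin at the centre of its underside. Its +x end has two pilot holes, faces the back plate to within 25 degrees at the start and must meet it. Starts on the board at the robot's end.
- scale_bar: Loose black-and-white photo scale bar, 18 mm wide (x), 108 mm long (y), 10 mm thick, about 0.03 kg, starting flat on the jig board between the cradle and the back plate. Origin at the centre of its underside, y along the bar.
- tape_roll: Roll of tape lying flat, 104 mm across, 25 mm high, left of the jig on the bench; leave alone. Origin at the centre of its underside.
- foam_block: Speckled pale block 45 x 70 x 31 mm, left of the jig on the bench; leave alone. Origin at the centre of its underside.
- handle_stub: Broken terracotta handle fragment about 71 x 72 x 56 mm on the bench right of the jig's far end (about x +170, y -165 mm of the jig); leave alone. Origin at the centre of its underside.
Not all that is in view belongs to the job. Of the things that look like the scale_bar, the largest one is meant.

How it is judged (in metres and radians):
On the way, in this order (a step that is already met when the one before it is completed fails the run):
1. the scale bar lies flat on the bench, off the jig board, let go (height (world z) of scale_bar between -0.006 and 0.006 m and angle between scale_bar's own z axis and vertical below 0.1 rad and linear speed of scale_bar below 0.02 m/s and contact force between each of the arm, the fingers and scale_bar below 0.1 N), for 0.2 s.
2. the gripper presses the cradle against the back plate, with the pointer between the lines, for one second (value of joint sprung_stop between 0.006 and 0.016 m and contact force between cradle and back_plate between 5 and 16 N and contact force between any of the fingers, the arm and cradle above 2 N), for 1 s.
At the end, for the whole second after the job is handed in: Gripper holds the cradle's drilled end on the back plate, pressed back 6 to 16 mm and at rest (5 to 16 N); cradle within 9 mm of the centre line, square to 4 degrees, raised under 4.5 mm, tilt under 3.4 degrees; arm off the plate; scale bar flat on the bench off the jig, released (all of step 1 and all of step 2 and velocity of joint sprung_stop between -0.004 and 0.004 m/s and contact force between each of the arm, the fingers and back_plate below 0.5 N and x of cradle in the frame of back_plate between -0.044 and -0.036 m and y of cradle in the frame of jig between -0.009 and 0.009 m and angle between the x axis of cradle and the x axis of jig, either way round below 0.07 rad and angle between cradle's own z axis and vertical below 0.06 rad and height (world z) of cradle between 0.012 and 0.0195 m and x of back_plate in the frame of cradle above 0.03 m); the arm keeps its last pose, push and grip.
It fails at once if the sprung back plate is driven onto its end stop (value of joint sprung_stop above 0.0225 m).
It fails at once if the tape roll, foam block or handle fragment is disturbed (distance of any of tape_roll, foam_block, handle_stub from where it was at the start of the episode above 0.02 m).
It also fails if it takes over 67 s, if anything falls off the work surface, if the arm or the gripper's body presses on something with over 40 N, if the wrist force passes 120 N, or if a joint passes its speed limit or range.

## Working session

There is one attempt and no reset: what is moved stays moved. The work goes in short steps, Python scripts to look and compute and a tool call to move; the robot and the scene stay as the last step left them, time stands still between calls to the robot, and variables do not carry over. Pictures are saved under pics/ and viewed, and the job is handed in when it is done.

Besides the shell and the picture viewer there is one more tool, called after "Emit:" as a command line: name --argument value ..., lists and objects as JSON in quotes. servo_tool: Moves the arm, as the interface text tells. Its arguments: {"type":"object","properties":{"series":{"type":"array"},"claw":{"type":"number"},"newtons":{"type":"number"}},"required":["series"]}

```bash
mkdir -p pics
python3 - <<'E'
from station import robot
import cv2,numpy as np
s=robot.get_state();print(s)
for n in ("side","top","wrist"):
    c=robot.calibration(n);print(n,np.round(c["K"],1).tolist(),np.round(c["cam_to_world"],4).tolist())
    p,d=robot.read_camera(n);cv2.imwrite(f"pics/{n}0.png",p[:,:,::-1]);np.save(f"{n}0.npy",d)
E
```

```text
{'clock': 0.0, 'joint_positions': array([-1.44249136e+00,  2.07414498e-01,  1.54293539e+00,  1.45203474e-05,
        1.39349176e+00, -1.50481685e-01]), 'qd': array([ 0.00050312,  0.00190413,  0.00064219,  0.00052745, -0.00090948,
       -0.00231135]), 'joint_efforts': array([-2.11406179e-03, -3.70880198e+01, -2.81417263e+01,  6.96957274e-02,
        3.60752153e-02, -1.50142218e-04]), 'tool_pos': array([ 158.18887889, -552.44060886,  403.50224275]), 'eef_rot': array([ 0.4262515 ,  0.56517287, -0.42510754,  0.56406814]), 'force': array([-0.14171802, -0.25751312,  0.36559097]), 'wrist_torque': array([-0.02967417,  0.05355689, -0.0272009 ]), 'gripper_width': 93.8293815816243}
side [[482.4, 0.0, 257.4], [0.0, 482.4, 195.9], [0.0, 0.0, 1.0]] [[-0.8512, -0.3171, 0.4183, 205.9165], [-0.5248, 0.4971, -0.691, 950.7987], [0.0112, -0.8077, -0.5895, 679.8553], [0.0, 0.0, 0.0, 1.0]]
top [[384.9, 0.0, 253.9], [0.0, 384.9, 188.8], [0.0, 0.0, 1.0]] [[0.0146, -0.9865, 0.163, 475.8571], [-0.9999, -0.0135, 0.0082, 206.5913], [-0.0059, -0.1631, -0.9866, 977.2056], [0.0, 0.0, 0.0, 1.0]]
wrist [[297.3, 0.0, 256.7], [0.0, 297.3, 188.7], [0.0, 0.0, 1.0]] [[0.2755, -0.9358, -0.2198, 222.0825], [-0.9613, -0.2687, -0.0607, -533.444], [-0.0022, 0.228, -0.9737, 382.4254], [0.0, 0.0, 0.0, 1.0]]
```

View pics/top0.png

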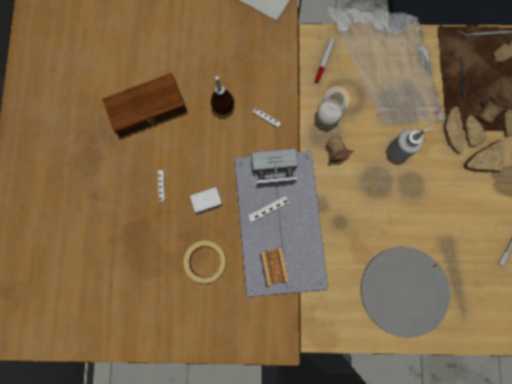

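View pics/side0.png

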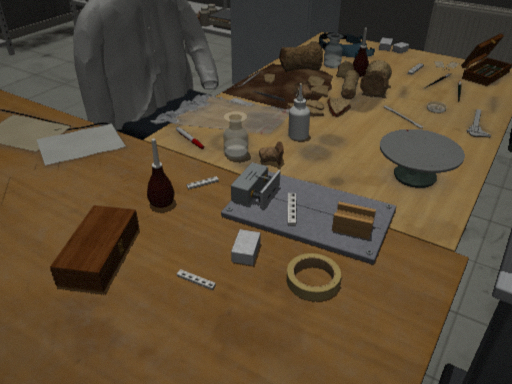

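View pics/wrist0.png

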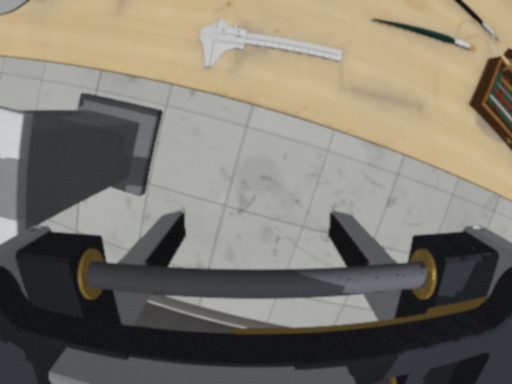

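```bash
cat > h.py <<'E'
import numpy as np,cv2
from station import robot
def ray(n,uv,z,c=None):
    c=c or robot.calibration(n);K=np.array(c["K"]);T=np.array(c["cam_to_world"])
    uv=np.atleast_2d(uv).astype(float)
    x=(uv[:,0]-K[0,2])/K[0,0];y=(uv[:,1]-K[1,2])/K[1,1]
    if n=="wrist":
        r=np.hypot(x,y);k=np.where(r>1e-9,np.sin(r)/np.maximum(r,1e-9),1);d=np.c_[x*k,y*k,np.cos(r)]
    else: d=np.c_[x,y,np.ones(len(x))]
    d=d@T[:3,:3].T;o=T[:3,3]
    return o+d*((z-o[2])/d[:,2])[:,None]
E
python3 - <<'E'
from h import *
p=cv2.imread('pics/top0.png')
cv2.imwrite('pics/top0c.png',cv2.resize(p[140:305,140:340],None,fx=4*.9,fy=4*.9,interpolation=cv2.INTER_CUBIC)[:600])
p=cv2.imread('pics/side0.png')
cv2.imwrite('pics/side0c.png',cv2.resize(p[155:305,170:400],None,fx=3.4,fy=3.4,interpolation=cv2.INTER_CUBIC))
d=np.load('top0.npy');print(d[209,268],d[280,300],d[300,150],d[160,275],d[340,400])
E
```

```text
952.4296 938.02026 947.86206 939.712 928.0232
```

View pics/top0c.png

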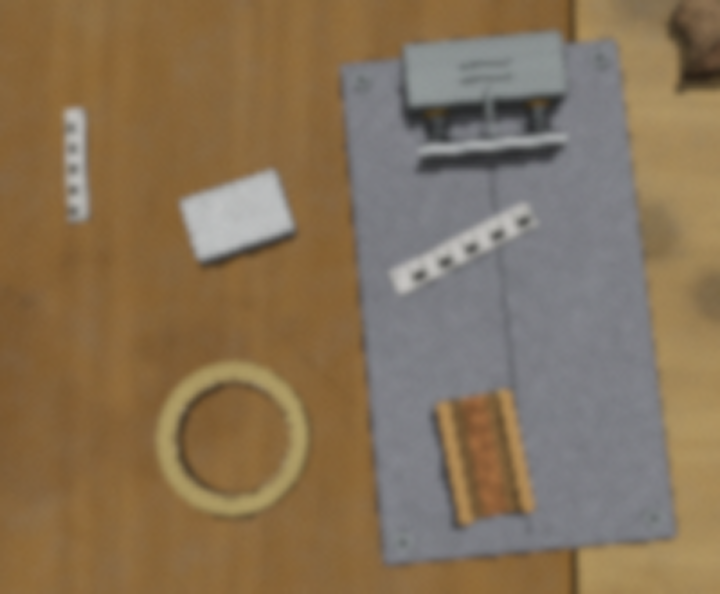

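View pics/side0c.png

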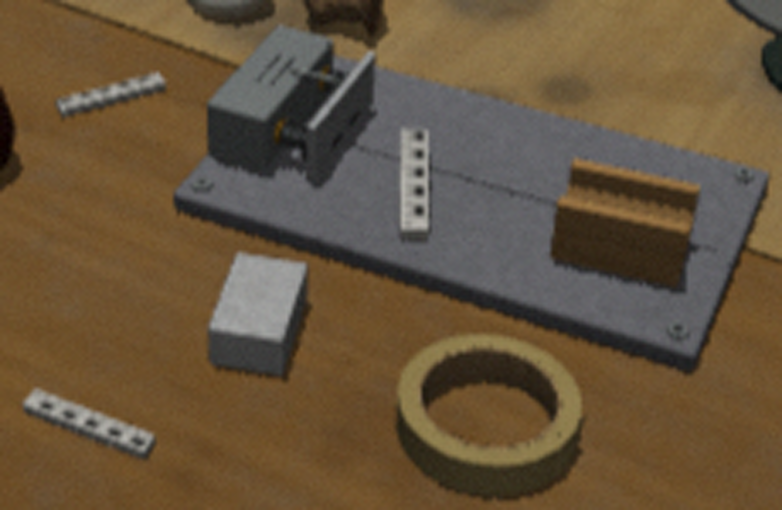

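Scale-bar candidates in the top view are (268,209) on the jig, (161,186) on the bench and (267,117) on the bench. The crop confirms (268,209): it is the largest and the only one lying on the board between the cradle and the plate.

```bash
cat >> h.py <<'E'
def rectfit(n,mask,z,c=None):
    cs,_=cv2.findContours(mask.astype(np.uint8),cv2.RETR_EXTERNAL,cv2.CHAIN_APPROX_NONE)
    k=max(cs,key=cv2.contourArea)[:,0]
    P=ray(n,k,z,c)[:,:2].astype(np.float32)
    r=cv2.minAreaRect(P);b=cv2.boxPoints(r)
    e=[b[1]-b[0],b[2]-b[1]];L=[np.linalg.norm(x) for x in e];i=int(np.argmax(L))
    return np.array(r[0]),np.array(sorted(L)),np.degrees(np.arctan2(e[i][1],e[i][0]))%180,k
E
python3 - <<'E'
from h import *
J=np.array([[342,63],[615,38],[677,537],[386,563]])/3.6+140
W=ray('top',J,15)[:,:2];print(W.round(1))
C=W.mean(0);ax=(W[0]+W[1]-W[2]-W[3])/2;print('len',np.linalg.norm(ax),'wid',np.linalg.norm(W[0]-W[1]))
y=np.arctan2(ax[1],ax[0]);yb=np.arctan2(*(( W[0]+W[3]-W[1]-W[2])/2)[::-1])-np.pi/2;print('yaw',np.degrees(y),np.degrees(yb))
u=np.array([np.cos(y),np.sin(y)]);O=C-5*u;print('jig origin',O)
L=ray('top',np.array([[492,168],[501,255],[508,330],[515,390],[530,530]])/3.6+140,15)[:,:2]
v=np.array([-u[1],u[0]]);print('line in jig',((L-O)@np.c_[u,v]).round(1).tolist())
p=cv2.imread('pics/top0.png');hsv=cv2.cvtColor(p,cv2.COLOR_BGR2HSV)
roi=np.zeros(p.shape[:2],bool);roi[194:224,245:293]=1
m=roi&(hsv[...,2]>150); m=cv2.morphologyEx(m.astype(np.uint8),cv2.MORPH_CLOSE,np.ones((3,3)))
a=rectfit('top',m,25);print('bar',a[:3],((a[0]-O)@np.c_[u,v]),a[3].min(0),a[3].max(0))
roi[:]=0;roi[244:290,256:292]=1
m=roi&(hsv[...,1]>70);a=rectfit('top',m,60);print('cradle',a[:3],((a[0]-O)@np.c_[u,v]))
for nm,uv,z in (('tape',[234,440],25),('foam',[237,210],31),('blk',[485,70],60),('plate',[493,147],60)):
    w=ray('top',np.array(uv)/3.6+140,z)[0,:2];print(nm,w,(w-O)@np.c_[u,v])
E
```

```text
[[715.6 264.3]
 [736.6  69.5]
 [390.5  31.1]
 [370.5 226.9]]
len 347.6802586865343 wid 195.9116981676747
yaw 6.264619617904485 5.97531463917281
jig origin [548.32219408 147.39907332]
line in jig [[93.2, -0.6], [31.5, -0.5], [-20.7, 0.2], [-61.9, -0.2], [-155.7, -0.3]]
bar (array([584.69836426, 178.81455994]), array([ 18.20792, 106.18706], dtype=float32), np.float32(118.4507)) [39.58702496 27.25850347] [249 196] [286 221]
cradle (array([444.17236328, 164.29216003]), array([51.279724, 79.2278  ], dtype=float32), np.float32(11.623798)) [-101.6845206   28.1570933]
tape [450.54016056 330.77993389] [-77.1875168  192.95583265]
foam [606.54703357 333.43495731] [ 78.17748296 178.57145132]
blk [700.81243679 164.3526934 ] [153.42963915   0.21256816]
plate [647.69466081 158.66369838] [100.00826845   0.35378389]
```

```bash
cat >> h.py <<'E'
from scipy.spatial.transform import Rotation as R
def jaw(q): 
    z=R.from_quat(q).apply([0,0,1]);return np.degrees(np.arctan2(z[1],z[0]))
def plan(cmd,ang,tgt,tang):
    # cmd/tgt xyz, tool straight down, jaw (tool z) angle deg -> normalised tool-frame numbers
    a=np.radians(ang);x=np.array([0,0,-1.]);z=np.array([np.cos(a),np.sin(a),0]);y=np.cross(z,x)
    d=np.array(tgt,float)-cmd
    t=((tang-ang)+180)%360-180
    print('d',np.round([d@x/1000,d@y/1000,d@z/1000],4),'ax',round(-t/90,4),'turn',t)
E
python3 - <<'E'
from h import *
s=robot.get_state();print('jaw',jaw(s["eef_rot"]),R.from_quat(s["eef_rot"]).as_matrix().round(4).tolist())
d=np.load('top0.npy');c=robot.calibration('top');K=c["K"];T=np.array(c["cam_to_world"])
for u,v in((340,220),(335,240),(350,200),(345,180),(200,320),(230,170)):
    z=d[v,u];P=T@[(u-K[0,2])/K[0,0]*z,(v-K[1,2])/K[1,1]*z,z,1];print((u,v),P[:3].round(1))
E
```

```text
jaw -74.02718534681551 [[-0.0002, 0.9614, 0.2752], [0.0018, 0.2752, -0.9614], [-1.0, 0.0003, -0.0017]]
(340, 220) [560.3  -5.2  -2. ]
(335, 240) [ 5.096e+02  8.800e+00 -4.000e-01]
(350, 200) [611.8 -31.8  -1.4]
(345, 180) [663.9 -20.4  -2.1]
(200, 320) [311.  341.7  -2.2]
(230, 170) [ 6.859e+02  2.775e+02 -3.000e-01]
```

Run:
```python
from h import *
A=np.array([158.229,-552.804,404.647]);a=-74.03
plan(A,a,[330,-260,404.6],-38);plan(np.array([330,-260,404.6]),-38,[480,20,370],-3);plan(np.array([480,20,370]),-3,[584.7,178.8,290],28.45)
```

```text
d [ 0.      0.2457 -0.2342] ax -0.4003 turn 36.03
d [ 0.0346  0.313  -0.0542] ax -0.3889 turn 35
d [0.08   0.1641 0.0962] ax -0.3494 turn 31.44999999999999
```

Emit:
servo_tool --series '[{"dy": 0.036, "dz": -0.034, "ax": -0.06}, {"dy": 0.07, "dz": -0.067, "ax": -0.12}, {"dy": 0.105, "dz": -0.1, "ax": -0.17}, {"dy": 0.14, "dz": -0.134, "ax": -0.23}, {"dy": 0.175, "dz": -0.167, "ax": -0.29}, {"dy": 0.21, "dz": -0.2, "ax": -0.345}, {"dy": 0.246, "dz": -0.234, "ax": -0.4}, {"dy": 0.246, "dz": -0.234, "ax": -0.4}]' --claw 133 --newtons 30

```text
invalid input
```

Emit:
servo_tool --series '[{"dx": 0.005, "dy": 0.045, "dz": -0.008, "ax": -0.06}, {"dx": 0.01, "dy": 0.09, "dz": -0.016, "ax": -0.12}, {"dx": 0.015, "dy": 0.135, "dz": -0.024, "ax": -0.17}, {"dx": 0.02, "dy": 0.18, "dz": -0.032, "ax": -0.23}, {"dx": 0.025, "dy": 0.225, "dz": -0.04, "ax": -0.29}, {"dx": 0.03, "dy": 0.27, "dz": -0.047, "ax": -0.34}, {"dx": 0.035, "dy": 0.313, "dz": -0.054, "ax": -0.39}, {"dx": 0.035, "dy": 0.313, "dz": -0.054, "ax": -0.39}]'

```text
invalid input
```

Emit:
servo_tool --series '[{"dx": 0.015, "dy": 0.03, "dz": 0.02, "ax": -0.07}, {"dx": 0.03, "dy": 0.06, "dz": 0.036, "ax": -0.14}, {"dx": 0.045, "dy": 0.09, "dz": 0.054, "ax": -0.21}, {"dx": 0.06, "dy": 0.125, "dz": 0.074, "ax": -0.28}, {"dx": 0.08, "dy": 0.164, "dz": 0.096, "ax": -0.35}, {"dx": 0.08, "dy": 0.164, "dz": 0.096, "ax": -0.35}, {"dx": 0.08, "dy": 0.164, "dz": 0.096, "ax": -0.35}]'

```text
invalid input
```

Run:
```python
from h import *
s=robot.get_state();print(s['clock'],s['tool_pos'],jaw(s['eef_rot']),s['gripper_width'],s['force'])
p,d=robot.read_camera('wrist');cv2.imwrite('pics/w1.png',p[:,:,::-1]);
p,d=robot.read_camera('top');cv2.imwrite('pics/t1.png',p[:,:,::-1])
```

```text
0.15 [ 158.19836122 -552.5301344   403.76929341] -74.02718534681551 94.02722460456843 [ 0.58856413 -0.71868392 -0.09078709]
```

View pics/w1.png

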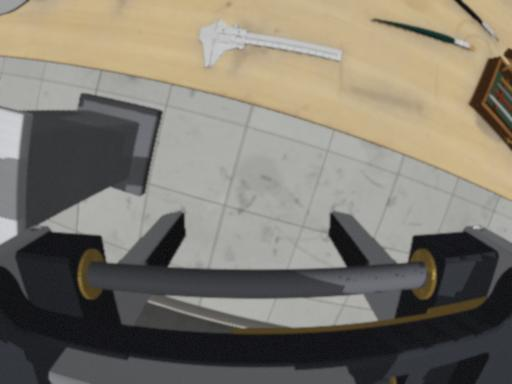

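The rows were refused, so each one probably needs all six keys. I'll send complete rows.

Emit:
servo_tool --series '[{"dx": 0, "dy": 0.036, "dz": -0.034, "ax": -0.06, "ay": 0, "az": 0}, {"dx": 0, "dy": 0.07, "dz": -0.067, "ax": -0.12, "ay": 0, "az": 0}, {"dx": 0, "dy": 0.105, "dz": -0.1, "ax": -0.17, "ay": 0, "az": 0}, {"dx": 0, "dy": 0.14, "dz": -0.134, "ax": -0.23, "ay": 0, "az": 0}, {"dx": 0, "dy": 0.175, "dz": -0.167, "ax": -0.29, "ay": 0, "az": 0}, {"dx": 0, "dy": 0.21, "dz": -0.2, "ax": -0.345, "ay": 0, "az": 0}, {"dx": 0, "dy": 0.246, "dz": -0.234, "ax": -0.4, "ay": 0, "az": 0}, {"dx": 0, "dy": 0.246, "dz": -0.234, "ax": -0.4, "ay": 0, "az": 0}]' --claw 133 --newtons 30

```text
clock: 1.05
tool_pos: [332.1, -255.6, 404.5]
eef_rot: [0.228, 0.669, -0.227, 0.67]
force: [-0.8, -0.7, -0.6]
gripper_width: 45.2
```

Emit:
servo_tool --series '[{"dx": 0.005, "dy": 0.045, "dz": -0.008, "ax": -0.06, "ay": 0, "az": 0}, {"dx": 0.01, "dy": 0.09, "dz": -0.016, "ax": -0.12, "ay": 0, "az": 0}, {"dx": 0.015, "dy": 0.135, "dz": -0.024, "ax": -0.17, "ay": 0, "az": 0}, {"dx": 0.02, "dy": 0.18, "dz": -0.032, "ax": -0.23, "ay": 0, "az": 0}, {"dx": 0.025, "dy": 0.225, "dz": -0.04, "ax": -0.29, "ay": 0, "az": 0}, {"dx": 0.03, "dy": 0.27, "dz": -0.047, "ax": -0.34, "ay": 0, "az": 0}, {"dx": 0.035, "dy": 0.313, "dz": -0.054, "ax": -0.39, "ay": 0, "az": 0}, {"dx": 0.035, "dy": 0.313, "dz": -0.054, "ax": -0.39, "ay": 0, "az": 0}]'

```text
clock: 1.85
tool_pos: [482.0, 22.4, 368.9]
eef_rot: [0.017, 0.707, -0.016, 0.707]
force: [0.5, -0.9, -0.2]
gripper_width: 45.3
```

Emit:
servo_tool --series '[{"dx": 0.015, "dy": 0.03, "dz": 0.02, "ax": -0.07, "ay": 0, "az": 0}, {"dx": 0.03, "dy": 0.06, "dz": 0.036, "ax": -0.14, "ay": 0, "az": 0}, {"dx": 0.045, "dy": 0.09, "dz": 0.054, "ax": -0.21, "ay": 0, "az": 0}, {"dx": 0.06, "dy": 0.125, "dz": 0.074, "ax": -0.28, "ay": 0, "az": 0}, {"dx": 0.08, "dy": 0.164, "dz": 0.096, "ax": -0.35, "ay": 0, "az": 0}, {"dx": 0.08, "dy": 0.164, "dz": 0.096, "ax": -0.35, "ay": 0, "az": 0}, {"dx": 0.08, "dy": 0.164, "dz": 0.096, "ax": -0.35, "ay": 0, "az": 0}]'

```text
clock: 2.55
tool_pos: [585.0, 177.6, 288.1]
eef_rot: [-0.174, 0.687, 0.174, 0.684]
force: [-0.2, -0.7, -0.3]
gripper_width: 44.9
```

Run:
```python
from h import *
s=robot.get_state();print(s['clock'],s['tool_pos'],jaw(s['eef_rot']),s['gripper_width'],s['force'])
p,d=robot.read_camera('wrist');cv2.imwrite('pics/w1.png',p[:,:,::-1]);
p,d=robot.read_camera('top');cv2.imwrite('pics/t1.png',p[:,:,::-1])
```

```text
2.55 [584.98616473 177.56009438 288.10215178] 28.498315351220207 44.86495433100095 [-0.2361305  -0.7105704  -0.26481067]
```

View pics/w1.png

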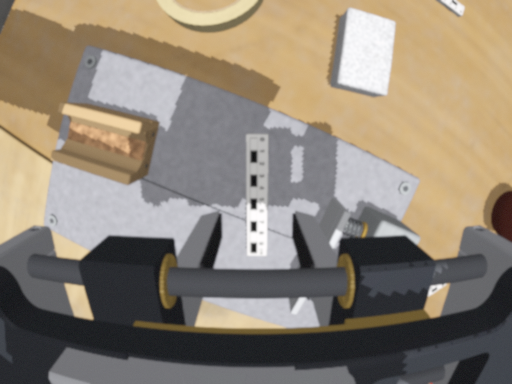

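The wrist view shows the bar upright in the picture at columns 247-268, rows 134-255, centred between the fingers (218 and 295). I'll cross-check its position from this view.

Run:
```python
from h import *
W=ray('wrist',[[247,134],[267,134],[268,255],[247,255]],25)[:,:2];print(W.round(1),W.mean(0))
e=(W[0]+W[1]-W[2]-W[3])/2;print(np.linalg.norm(e),np.degrees(np.arctan2(e[1],e[0])))
s=robot.get_state()
plan(s['tool_pos'],28.45,[584.7,178.8,217],28.45)
```

```text
[[552.9 221.7]
 [567.3 229.5]
 [620.1 135.7]
 [603.4 126.7]] [585.92327295 178.41813855]
107.66104271399205 118.69690969009437
d [0.0733 0.0018 0.0007] ax -0.0 turn 0.0
```

Emit:
servo_tool --series '[{"dx": 0.03, "dy": 0.001, "dz": 0, "ax": 0, "ay": 0, "az": 0}, {"dx": 0.055, "dy": 0.001, "dz": 0, "ax": 0, "ay": 0, "az": 0}, {"dx": 0.066, "dy": 0.001, "dz": 0, "ax": 0, "ay": 0, "az": 0}, {"dx": 0.07, "dy": 0.001, "dz": 0, "ax": 0, "ay": 0, "az": 0}, {"dx": 0.07, "dy": 0.001, "dz": 0, "ax": 0, "ay": 0, "az": 0}, {"dx": 0.07, "dy": 0.001, "dz": 0, "ax": 0, "ay": 0, "az": 0}]'

```text
clock: 3.25
tool_pos: [585.1, 179.2, 221.4]
eef_rot: [-0.174, 0.684, 0.174, 0.686]
force: [0.1, 0.4, -0.3]
gripper_width: 44.9
```

Emit:
servo_tool --series '[{"dx": 0, "dy": 0, "dz": 0, "ax": 0, "ay": 0, "az": 0}, {"dx": 0, "dy": 0, "dz": 0, "ax": 0, "ay": 0, "az": 0}, {"dx": 0, "dy": 0, "dz": 0, "ax": 0, "ay": 0, "az": 0}, {"dx": 0, "dy": 0, "dz": 0, "ax": 0, "ay": 0, "az": 0}, {"dx": 0, "dy": 0, "dz": 0, "ax": 0, "ay": 0, "az": 0}, {"dx": 0, "dy": 0, "dz": 0, "ax": 0, "ay": 0, "az": 0}]' --claw 255 --newtons 20

```text
clock: 3.85
tool_pos: [584.5, 179.5, 219.9]
eef_rot: [-0.174, 0.685, 0.175, 0.685]
force: [-0.5, 0.0, 3.0]
gripper_width: 17.4
```

Run:
```python
from h import *
plan(np.array([584.7,178.8,279.6]),28.45,[560,-40,279.6],28.45)
```

```text
d [ 0.     -0.1806 -0.126 ] ax -0.0 turn 0.0
```

Emit:
servo_tool --series '[{"dx": -0.02, "dy": 0, "dz": 0, "ax": 0, "ay": 0, "az": 0}, {"dx": -0.04, "dy": 0, "dz": 0, "ax": 0, "ay": 0, "az": 0}, {"dx": -0.06, "dy": 0, "dz": 0, "ax": 0, "ay": 0, "az": 0}, {"dx": -0.06, "dy": 0, "dz": 0, "ax": 0, "ay": 0, "az": 0}]'

```text
clock: 4.25
tool_pos: [585.7, 179.7, 282.7]
eef_rot: [-0.175, 0.683, 0.174, 0.688]
force: [-0.1, -0.9, 0.1]
gripper_width: 17.6
```

Emit:
servo_tool --series '[{"dx": 0, "dy": -0.03, "dz": -0.021, "ax": 0, "ay": 0, "az": 0}, {"dx": 0, "dy": -0.06, "dz": -0.042, "ax": 0, "ay": 0, "az": 0}, {"dx": 0, "dy": -0.09, "dz": -0.063, "ax": 0, "ay": 0, "az": 0}, {"dx": 0, "dy": -0.12, "dz": -0.084, "ax": 0, "ay": 0, "az": 0}, {"dx": 0, "dy": -0.15, "dz": -0.105, "ax": 0, "ay": 0, "az": 0}, {"dx": 0, "dy": -0.18, "dz": -0.126, "ax": 0, "ay": 0, "az": 0}, {"dx": 0, "dy": -0.18, "dz": -0.126, "ax": 0, "ay": 0, "az": 0}, {"dx": 0, "dy": -0.18, "dz": -0.126, "ax": 0, "ay": 0, "az": 0}]'

```text
clock: 5.05
tool_pos: [559.4, -39.4, 278.5]
eef_rot: [-0.173, 0.686, 0.174, 0.685]
force: [0.4, 0.8, -0.8]
gripper_width: 17.6
```

Run:
```python
from h import *
s=robot.get_state();print(s['clock'],s['tool_pos'],jaw(s['eef_rot']),s['gripper_width'],s['force'])
p,d=robot.read_camera('wrist');cv2.imwrite('pics/w2.png',p[:,:,::-1])
```

```text
5.05 [559.36468764 -39.40615699 278.51249214] 28.452499571871975 17.62427729922513 [ 0.38044164  0.80244314 -0.8483026 ]
```

View pics/w2.png

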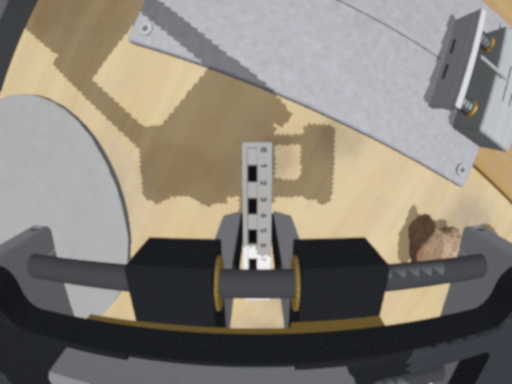

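Run:
```python
from h import *
d=np.load('top0.npy');c=robot.calibration('top');K=c["K"];T=np.array(c["cam_to_world"])
for u,v in((405,290),(405,250),(365,285),(372,265),(380,258)):
    z=d[v,u];P=T@[(u-K[0,2])/K[0,0]*z,(v-K[1,2])/K[1,1]*z,z,1];print((u,v),P[:3].round(1))
```

```text
(405, 290) [ 397.5 -128.7   85.1]
(405, 250) [ 486.3 -133.5   84.1]
(365, 285) [407.  -39.5  84.6]
(372, 265) [451.5 -56.9  84.5]
(380, 258) [467.5 -75.7  84.3]
```

Emit:
servo_tool --series '[{"dx": 0, "dy": -0.01, "dz": 0.018, "ax": 0, "ay": 0, "az": 0}, {"dx": 0.02, "dy": -0.019, "dz": 0.035, "ax": 0, "ay": 0, "az": 0}, {"dx": 0.04, "dy": -0.019, "dz": 0.035, "ax": 0, "ay": 0, "az": 0}, {"dx": 0.06, "dy": -0.019, "dz": 0.035, "ax": 0, "ay": 0, "az": 0}, {"dx": 0.07, "dy": -0.019, "dz": 0.035, "ax": 0, "ay": 0, "az": 0}, {"dx": 0.074, "dy": -0.019, "dz": 0.035, "ax": 0, "ay": 0, "az": 0}, {"dx": 0.074, "dy": -0.019, "dz": 0.035, "ax": 0, "ay": 0, "az": 0}, {"dx": 0.074, "dy": -0.019, "dz": 0.035, "ax": 0, "ay": 0, "az": 0}]'

```text
clock: 5.9
tool_pos: [600.0, -38.2, 206.3]
eef_rot: [-0.175, 0.685, 0.175, 0.686]
force: [-0.3, 0.3, -0.1]
gripper_width: 17.1
```

Emit:
servo_tool --series '[{"dx": 0, "dy": 0, "dz": 0, "ax": 0, "ay": 0, "az": 0}, {"dx": 0, "dy": 0, "dz": 0, "ax": 0, "ay": 0, "az": 0}]'

```text
clock: 6.1
tool_pos: [599.9, -38.8, 206.1]
eef_rot: [-0.175, 0.685, 0.174, 0.686]
force: [1.6, -0.2, -0.4]
gripper_width: 17.8
```

Emit:
servo_tool --series '[{"dx": 0.001, "dy": 0, "dz": 0, "ax": 0, "ay": 0, "az": 0}, {"dx": 0.001, "dy": 0, "dz": 0, "ax": 0, "ay": 0, "az": 0}]'

```text
clock: 6.3
tool_pos: [599.8, -38.9, 204.9]
eef_rot: [-0.175, 0.685, 0.174, 0.686]
force: [0.0, -0.0, 0.7]
gripper_width: 17.5
```

Emit:
servo_tool --series '[{"dx": 0, "dy": 0, "dz": 0, "ax": 0, "ay": 0, "az": 0}, {"dx": 0, "dy": 0, "dz": 0, "ax": 0, "ay": 0, "az": 0}, {"dx": 0, "dy": 0, "dz": 0, "ax": 0, "ay": 0, "az": 0}, {"dx": 0, "dy": 0, "dz": 0, "ax": 0, "ay": 0, "az": 0}]' --claw 133

```text
clock: 6.7
tool_pos: [599.6, -38.9, 204.6]
eef_rot: [-0.174, 0.685, 0.175, 0.685]
force: [0.3, 0.2, -0.3]
gripper_width: 44.1
```

Emit:
servo_tool --series '[{"dx": -0.03, "dy": 0, "dz": 0, "ax": 0, "ay": 0, "az": 0}, {"dx": -0.075, "dy": 0, "dz": 0, "ax": 0, "ay": 0, "az": 0}, {"dx": -0.115, "dy": 0, "dz": 0, "ax": 0, "ay": 0, "az": 0}, {"dx": -0.115, "dy": 0, "dz": 0, "ax": 0, "ay": 0, "az": 0}, {"dx": -0.115, "dy": 0, "dz": 0, "ax": 0, "ay": 0, "az": 0}]' --claw 0

```text
clock: 7.2
tool_pos: [600.0, -38.9, 321.1]
eef_rot: [-0.175, 0.684, 0.174, 0.686]
force: [-0.9, -1.1, -0.5]
gripper_width: 81.6
```

Run:
```python
from h import *
s=robot.get_state();print(s['clock'],s['tool_pos'],jaw(s['eef_rot']),s['gripper_width'],s['force'])
p,d=robot.read_camera('wrist');cv2.imwrite('pics/w3.png',p[:,:,::-1])
p,d=robot.read_camera('top');cv2.imwrite('pics/t3.png',p[:,:,::-1])
# cradle target above, at cradle yaw 11.6+90
plan(np.array([600,-38.8,319.6]),28.45,[444.2,164.3,319.6],101.6)
```

```text
7.2 [599.97397765 -38.91320738 321.0765301 ] 28.575155990252917 81.57067709135522 [-0.91205138 -1.08310629 -0.52367575]
d [ 0.      0.2528 -0.0402] ax -0.8128 turn 73.14999999999998
```

View pics/w3.png

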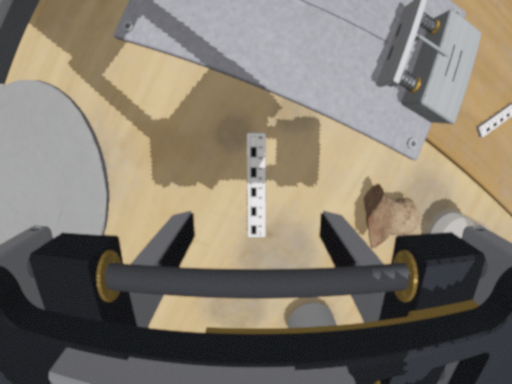

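The bar now lies flat on the bench in the wrist view at (256,185), well clear of the board edge. Next is the cradle.

Emit:
servo_tool --series '[{"dx": 0, "dy": 0.036, "dz": -0.006, "ax": -0.094, "ay": 0, "az": 0}, {"dx": 0, "dy": 0.072, "dz": -0.011, "ax": -0.188, "ay": 0, "az": 0}, {"dx": 0, "dy": 0.108, "dz": -0.017, "ax": -0.282, "ay": 0, "az": 0}, {"dx": 0, "dy": 0.144, "dz": -0.023, "ax": -0.376, "ay": 0, "az": 0}, {"dx": 0, "dy": 0.18, "dz": -0.029, "ax": -0.47, "ay": 0, "az": 0}, {"dx": 0, "dy": 0.217, "dz": -0.035, "ax": -0.564, "ay": 0, "az": 0}, {"dx": 0, "dy": 0.253, "dz": -0.04, "ax": -0.658, "ay": 0, "az": 0}, {"dx": 0, "dy": 0.253, "dz": -0.04, "ax": -0.66, "ay": 0, "az": 0}]'

```text
clock: 8.1
tool_pos: [440.1, 166.4, 317.1]
eef_rot: [-0.491, 0.509, 0.494, 0.506]
force: [-0.0, 0.3, -0.7]
gripper_width: 94.0
```

Emit:
servo_tool --series '[{"dx": 0, "dy": 0, "dz": 0, "ax": -0.09, "ay": 0, "az": 0}, {"dx": 0, "dy": 0, "dz": 0, "ax": -0.153, "ay": 0, "az": 0}, {"dx": 0, "dy": 0, "dz": 0, "ax": -0.153, "ay": 0, "az": 0}, {"dx": 0, "dy": 0, "dz": 0, "ax": -0.153, "ay": 0, "az": 0}]'

```text
clock: 8.5
tool_pos: [443.5, 163.7, 318.6]
eef_rot: [-0.547, 0.448, 0.548, 0.447]
force: [0.2, 0.0, 1.0]
gripper_width: 94.4
```

Run:
```python
from h import *
s=robot.get_state();print(s['clock'],s['tool_pos'],jaw(s['eef_rot']),s['gripper_width'],s['force'],s['joint_positions'])
p,d=robot.read_camera('wrist');cv2.imwrite('pics/w4.png',p[:,:,::-1]);np.save('w4.npy',d)
```

```text
8.5 [443.50050468 163.69242134 318.56838944] 101.54773756427929 94.35661257259954 [0.20485518 0.01675754 1.02226495] [ 1.70271567e-01  8.25444382e-02  1.87350130e+00 -1.95984913e-04
  1.18772222e+00 -1.60199723e+00]
```

View pics/w4.png

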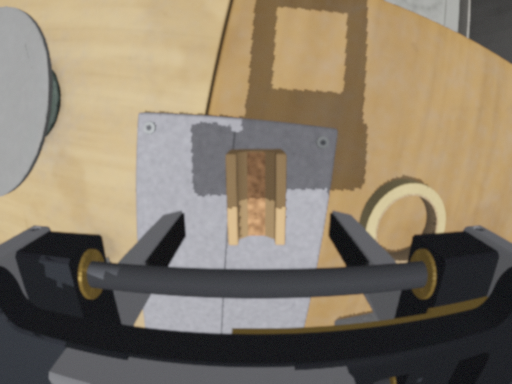

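Emit:
servo_tool --series '[{"dx": 0.03, "dy": 0, "dz": 0, "ax": 0, "ay": 0, "az": 0}, {"dx": 0.06, "dy": 0, "dz": 0, "ax": 0, "ay": 0, "az": 0}, {"dx": 0.085, "dy": 0, "dz": 0, "ax": 0, "ay": 0, "az": 0}, {"dx": 0.097, "dy": 0, "dz": 0, "ax": 0, "ay": 0, "az": 0}, {"dx": 0.097, "dy": 0, "dz": 0, "ax": 0, "ay": 0, "az": 0}, {"dx": 0.097, "dy": 0, "dz": 0, "ax": 0, "ay": 0, "az": 0}]'

```text
clock: 9.15
tool_pos: [444.1, 164.2, 223.2]
eef_rot: [0.549, -0.446, -0.548, -0.447]
force: [-0.2, 0.6, 0.1]
gripper_width: 93.8
```

Emit:
servo_tool --series '[{"dx": 0, "dy": 0, "dz": 0, "ax": 0, "ay": 0, "az": 0}, {"dx": 0, "dy": 0, "dz": 0, "ax": 0, "ay": 0, "az": 0}, {"dx": 0, "dy": 0, "dz": 0, "ax": 0, "ay": 0, "az": 0}, {"dx": 0, "dy": 0, "dz": 0, "ax": 0, "ay": 0, "az": 0}, {"dx": 0, "dy": 0, "dz": 0, "ax": 0, "ay": 0, "az": 0}, {"dx": 0, "dy": 0, "dz": 0, "ax": 0, "ay": 0, "az": 0}, {"dx": 0, "dy": 0, "dz": 0, "ax": 0, "ay": 0, "az": 0}, {"dx": 0, "dy": 0, "dz": 0, "ax": 0, "ay": 0, "az": 0}]' --claw 255 --newtons 40

```text
clock: 9.95
tool_pos: [443.6, 164.1, 222.8]
eef_rot: [0.549, -0.446, -0.548, -0.446]
force: [-0.2, -1.8, 2.1]
gripper_width: 49.9
```

Run:
```python
from h import *
s=robot.get_state();print(s['clock'],s['tool_pos'],jaw(s['eef_rot']),s['gripper_width'],s['force'])
p,d=robot.read_camera('wrist');cv2.imwrite('pics/w5.png',p[:,:,::-1])
O=np.array([548.3,147.4]);y=np.radians(6.15);u=np.array([np.cos(y),np.sin(y)])
print('ctr',(s['tool_pos'][:2]-O)@np.c_[u,[-u[1],u[0]]])
c=np.array([444,164,222.6])
for X in (30,50):
    t=np.r_[O+u*X,223.6];plan(c,101.6,t,96.15);print(t)
```

```text
9.95 [443.55172144 164.14001658 222.78054281] 101.75178264168775 49.87385446919679 [-0.20529119 -1.8140275   2.07557338]
ctr [-102.35204735   27.86554183]
d [-0.001  -0.1287 -0.0401] ax 0.0606 turn -5.449999999999989
[578.12734498 150.61395263 223.6       ]
d [-0.001  -0.1486 -0.042 ] ax 0.0606 turn -5.449999999999989
[598.01224163 152.75658772 223.6       ]
```

View pics/w5.png

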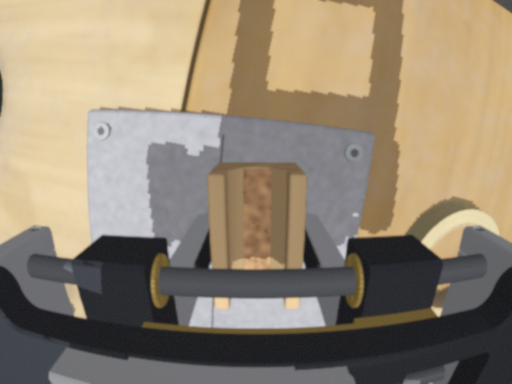

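Gripped: opening 49.9 mm, and the cradle sits square between the fingers in the wrist view (columns 209-305). I'll lift it slightly and carry it to about 17 mm short of the plate.

Emit:
servo_tool --series '[{"dx": -0.003, "dy": 0, "dz": 0, "ax": 0, "ay": 0, "az": 0}, {"dx": -0.003, "dy": -0.02, "dz": -0.006, "ax": 0.01, "ay": 0, "az": 0}, {"dx": -0.003, "dy": -0.045, "dz": -0.013, "ax": 0.02, "ay": 0, "az": 0}, {"dx": -0.003, "dy": -0.07, "dz": -0.021, "ax": 0.03, "ay": 0, "az": 0}, {"dx": -0.003, "dy": -0.095, "dz": -0.029, "ax": 0.045, "ay": 0, "az": 0}, {"dx": -0.003, "dy": -0.12, "dz": -0.037, "ax": 0.06, "ay": 0, "az": 0}, {"dx": -0.003, "dy": -0.139, "dz": -0.041, "ax": 0.06, "ay": 0, "az": 0}, {"dx": -0.003, "dy": -0.139, "dz": -0.041, "ax": 0.06, "ay": 0, "az": 0}]'

```text
clock: 10.8
tool_pos: [589.9, 152.1, 225.5]
eef_rot: [0.527, -0.471, -0.526, -0.472]
force: [-0.6, -0.4, -1.6]
gripper_width: 49.7
```

Emit:
servo_tool --series '[{"dx": 0, "dy": 0, "dz": 0, "ax": 0, "ay": 0, "az": 0}, {"dx": 0.002, "dy": 0, "dz": 0, "ax": 0, "ay": 0, "az": 0}, {"dx": 0.002, "dy": 0, "dz": 0, "ax": 0, "ay": 0, "az": 0}]'

```text
clock: 11.1
tool_pos: [586.8, 152.6, 223.2]
eef_rot: [-0.527, 0.472, 0.527, 0.471]
force: [0.7, -0.4, -3.3]
gripper_width: 49.7
```

Run:
```python
from h import *
s=robot.get_state();print(s['clock'],s['tool_pos'],jaw(s['eef_rot']),s['gripper_width'],s['force'])
p,d=robot.read_camera('wrist');cv2.imwrite('pics/w6.png',p[:,:,::-1])
p,d=robot.read_camera('side');cv2.imwrite('pics/s6.png',cv2.resize(p[130:280,190:400,::-1],None,fx=3.8,fy=3.8,interpolation=cv2.INTER_CUBIC))
p,d=robot.read_camera('top');cv2.imwrite('pics/t6.png',p[:,:,::-1]);cv2.imwrite('pics/t6c.png',cv2.resize(p[140:305,230:340,::-1],None,fx=3.6,fy=3.6,interpolation=cv2.INTER_CUBIC))
O=np.array([548.3,147.4]);y=np.radians(6.15);u=np.array([np.cos(y),np.sin(y)])
print('ctr',(s['tool_pos'][:2]-O)@np.c_[u,[-u[1],u[0]]])
```

```text
11.1 [586.77942353 152.58786359 223.20128025] 96.36852341008853 49.741833649031 [ 0.72777999 -0.40476078 -3.30548915]
ctr [38.81375294  1.03563842]
```

View pics/w6.png

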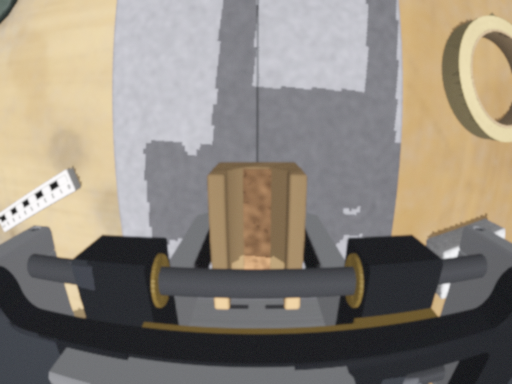

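View pics/s6.png

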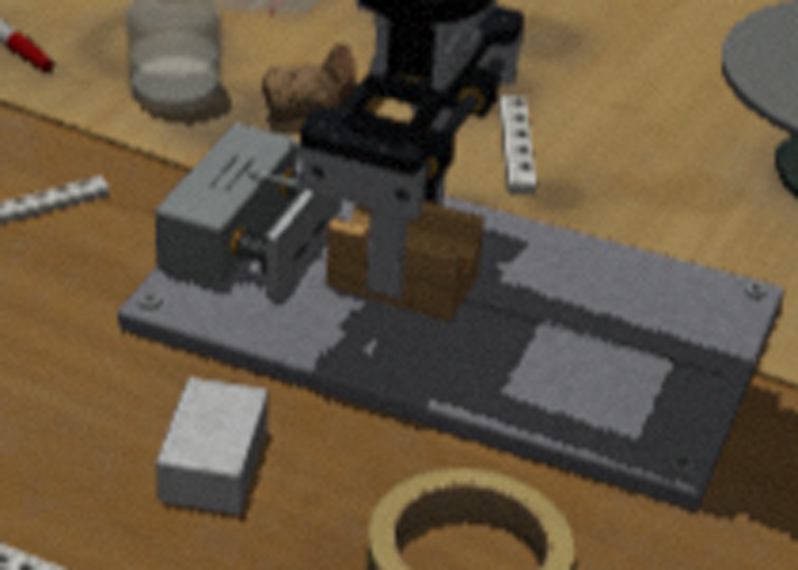

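View pics/t6c.png

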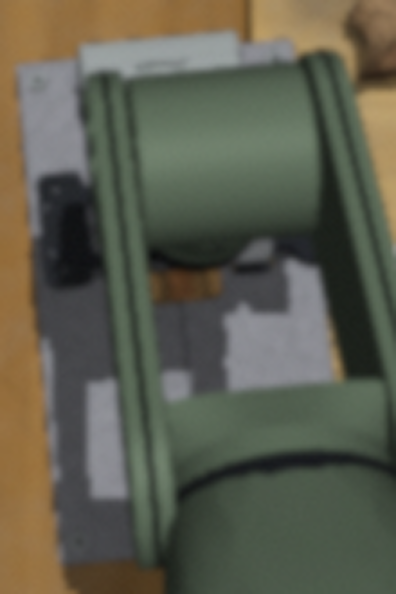

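Wrist view: the scribed line is vertical at column 257, the same as the cradle centre (209-305), so it is centred and square. The side view shows the cradle flat on the board just short of the plate. Now a gentle advance.

Emit:
servo_tool --series '[{"dx": 0, "dy": -0.004, "dz": 0, "ax": 0, "ay": 0, "az": 0}, {"dx": 0, "dy": -0.008, "dz": 0, "ax": 0, "ay": 0, "az": 0}, {"dx": 0, "dy": -0.012, "dz": 0, "ax": 0, "ay": 0, "az": 0}, {"dx": 0, "dy": -0.016, "dz": 0, "ax": 0, "ay": 0, "az": 0}, {"dx": 0, "dy": -0.02, "dz": 0, "ax": 0, "ay": 0, "az": 0}, {"dx": 0, "dy": -0.022, "dz": 0, "ax": 0, "ay": 0, "az": 0}, {"dx": 0, "dy": -0.022, "dz": 0, "ax": 0, "ay": 0, "az": 0}, {"dx": 0, "dy": -0.022, "dz": 0, "ax": 0, "ay": 0, "az": 0}]'

```text
clock: 12.05
tool_pos: [609.3, 154.8, 223.3]
eef_rot: [-0.527, 0.472, 0.527, 0.471]
force: [-3.2, -1.3, -1.7]
gripper_width: 50.0
```

Emit:
servo_tool --series '[{"dx": 0, "dy": -0.001, "dz": 0, "ax": 0, "ay": 0, "az": 0}, {"dx": 0, "dy": -0.002, "dz": 0, "ax": 0, "ay": 0, "az": 0}, {"dx": 0, "dy": -0.003, "dz": 0, "ax": 0, "ay": 0, "az": 0}, {"dx": 0, "dy": -0.004, "dz": 0, "ax": 0, "ay": 0, "az": 0}, {"dx": 0, "dy": -0.004, "dz": 0, "ax": 0, "ay": 0, "az": 0}, {"dx": 0, "dy": -0.004, "dz": 0, "ax": 0, "ay": 0, "az": 0}]'

```text
clock: 12.65
tool_pos: [613.2, 155.2, 223.3]
eef_rot: [-0.526, 0.472, 0.527, 0.471]
force: [-5.1, -1.6, 0.4]
gripper_width: 50.0
```

```bash
cat > chk.py <<'E'
from h import *
import sys
t=sys.argv[1]
O=np.array([548.3,147.4]);y=np.radians(6.15);u=np.array([np.cos(y),np.sin(y)]);M=np.c_[u,[-u[1],u[0]]]
for i in range(4):
    s=robot.get_state();print(round(s['clock'],2),s['tool_pos'].round(1),'jaw',jaw(s['eef_rot']).round(2),'tilt',np.degrees(np.arccos(-R.from_quat(s['eef_rot']).as_matrix()[2,0])).round(2),'w',round(s['gripper_width'],1),'ctr',((s['tool_pos'][:2]-O)@M).round(1),'F jig',(s['force'][:2]@M).round(1),s['force'][2].round(1))
    n=['wrist','side','top'][i%3]
    p,d=robot.read_camera(n)
    if n=='wrist' and i<3: cv2.imwrite(f'pics/w{t}.png',p[:,:,::-1])
    if n=='side': cv2.imwrite(f'pics/sraw{t}.png',p[:,:,::-1]);cv2.imwrite(f'pics/s{t}.png',cv2.resize(p[150:230,215:325,::-1],None,fx=7.2,fy=7.2,interpolation=cv2.INTER_CUBIC))
E
python3 chk.py 7
```

```text
12.65 [613.2 155.2 223.3] jaw 96.34 tilt 0.13 w 50.0 ctr [65.4  0.8] F jig [-5.2 -1. ] 0.4
12.7 [613.2 155.2 223.3] jaw 96.34 tilt 0.13 w 50.1 ctr [65.4  0.8] F jig [-5.3 -0.3] -0.8
12.75 [613.2 155.1 223.3] jaw 96.34 tilt 0.13 w 50.0 ctr [65.4  0.7] F jig [-5.8 -1.3] -0.2
12.8 [613.2 155.2 223.3] jaw 96.34 tilt 0.13 w 49.9 ctr [65.4  0.8] F jig [-5.7 -0.1] 0.1
```

View pics/s7.png

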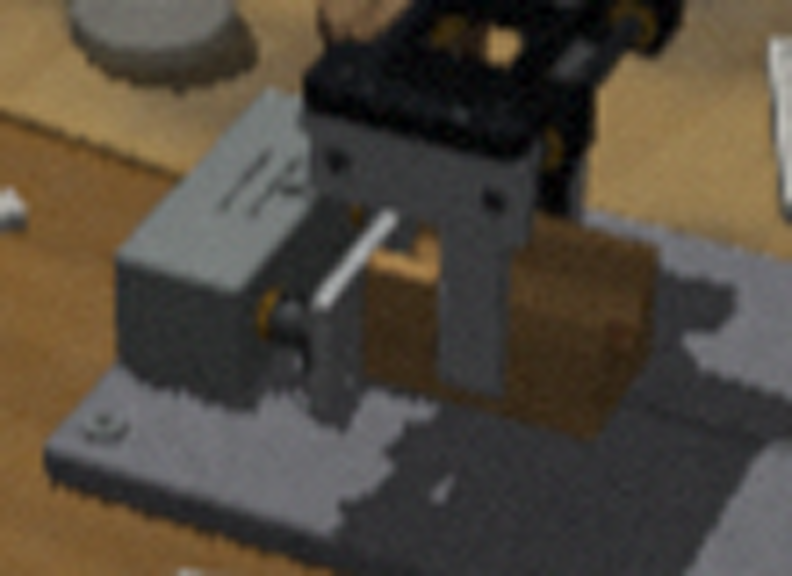

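View pics/w7.png

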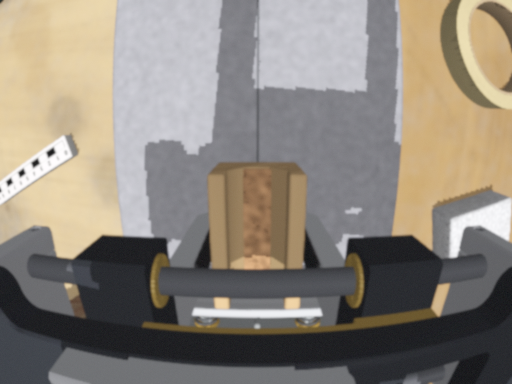

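Side view: the cradle end is flush with the plate and the pointer is just short of the first line. The force of about 5.5 N means roughly 5 mm of press. I'll advance 6 mm more.

Emit:
servo_tool --series '[{"dx": 0, "dy": -0.001, "dz": 0, "ax": 0, "ay": 0, "az": 0}, {"dx": 0, "dy": -0.002, "dz": 0, "ax": 0, "ay": 0, "az": 0}, {"dx": 0, "dy": -0.003, "dz": 0, "ax": 0, "ay": 0, "az": 0}, {"dx": 0, "dy": -0.004, "dz": 0, "ax": 0, "ay": 0, "az": 0}, {"dx": 0, "dy": -0.005, "dz": 0, "ax": 0, "ay": 0, "az": 0}, {"dx": 0, "dy": -0.006, "dz": 0, "ax": 0, "ay": 0, "az": 0}, {"dx": 0, "dy": -0.006, "dz": 0, "ax": 0, "ay": 0, "az": 0}, {"dx": 0, "dy": -0.006, "dz": 0, "ax": 0, "ay": 0, "az": 0}]'

```text
clock: 13.65
tool_pos: [618.3, 155.8, 223.0]
eef_rot: [-0.526, 0.473, 0.528, 0.47]
force: [-9.0, -1.9, 1.3]
gripper_width: 49.4
```

```bash
python3 chk.py 8
```

```text
13.65 [618.3 155.8 223. ] jaw 96.34 tilt 0.33 w 49.4 ctr [70.5  0.8] F jig [-9.1 -0.9] 1.3
13.7 [618.3 155.8 223. ] jaw 96.34 tilt 0.33 w 49.7 ctr [70.5  0.8] F jig [-8.9 -0.3] 1.3
13.75 [618.3 155.8 223. ] jaw 96.34 tilt 0.33 w 49.8 ctr [70.5  0.8] F jig [-8.8 -0.2] 1.3
13.8 [618.3 155.8 223. ] jaw 96.34 tilt 0.32 w 50.0 ctr [70.5  0.8] F jig [-9.3 -1.2] 2.4
```

View pics/s8.png

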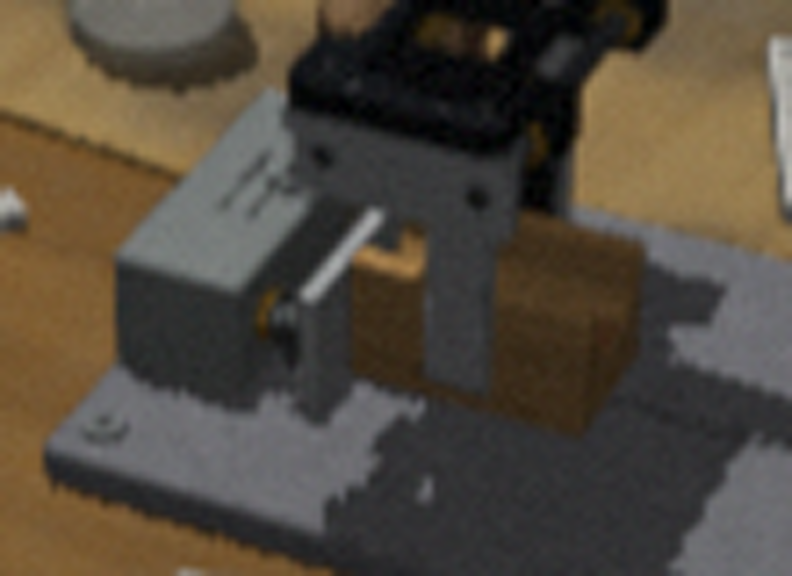

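View pics/w8.png

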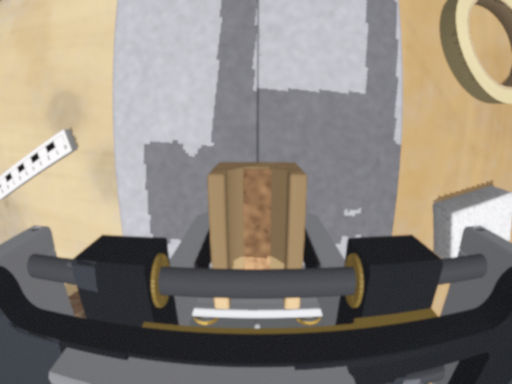

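The pointer tip is now between the two lines in the side view (about 265,180). The force of about 9 N gives roughly 10 mm, mid-window. I'll hold for more than a second.

Emit:
servo_tool --series '[{"dx": 0, "dy": 0, "dz": 0, "ax": 0, "ay": 0, "az": 0}, {"dx": 0, "dy": 0, "dz": 0, "ax": 0, "ay": 0, "az": 0}, {"dx": 0, "dy": 0, "dz": 0, "ax": 0, "ay": 0, "az": 0}, {"dx": 0, "dy": 0, "dz": 0, "ax": 0, "ay": 0, "az": 0}, {"dx": 0, "dy": 0, "dz": 0, "ax": 0, "ay": 0, "az": 0}, {"dx": 0, "dy": 0, "dz": 0, "ax": 0, "ay": 0, "az": 0}, {"dx": 0, "dy": 0, "dz": 0, "ax": 0, "ay": 0, "az": 0}, {"dx": 0, "dy": 0, "dz": 0, "ax": 0, "ay": 0, "az": 0}]'

```text
clock: 14.65
tool_pos: [618.3, 155.8, 223.0]
eef_rot: [-0.526, 0.473, 0.528, 0.47]
force: [-8.9, -1.4, 1.4]
gripper_width: 49.4
```

Emit:
servo_tool --series '[{"dx": 0, "dy": 0, "dz": 0, "ax": 0, "ay": 0, "az": 0}, {"dx": 0, "dy": 0, "dz": 0, "ax": 0, "ay": 0, "az": 0}, {"dx": 0, "dy": 0, "dz": 0, "ax": 0, "ay": 0, "az": 0}, {"dx": 0, "dy": 0, "dz": 0, "ax": 0, "ay": 0, "az": 0}, {"dx": 0, "dy": 0, "dz": 0, "ax": 0, "ay": 0, "az": 0}, {"dx": 0, "dy": 0, "dz": 0, "ax": 0, "ay": 0, "az": 0}, {"dx": 0, "dy": 0, "dz": 0, "ax": 0, "ay": 0, "az": 0}, {"dx": 0, "dy": 0, "dz": 0, "ax": 0, "ay": 0, "az": 0}]'

```text
clock: 15.45
tool_pos: [618.3, 155.8, 223.0]
eef_rot: [-0.526, 0.473, 0.528, 0.47]
force: [-7.9, -2.4, 2.1]
gripper_width: 49.8
```

```bash
python3 chk.py 9
python3 - <<'E'
from h import *
a=cv2.imread('pics/side0.png');b=cv2.imread('pics/sraw9.png')
# foam, tape, handle unmoved?
for n,(x,y,w,h) in dict(foam=(225,225,45,45),tape=(280,250,70,55),handle=(255,138,30,20)).items():
    print(n,cv2.phaseCorrelate(np.float32(cv2.cvtColor(a[y:y+h,x:x+w],6)),np.float32(cv2.cvtColor(b[y:y+h,x:x+w],6))))
E
```

```text
15.45 [618.3 155.8 223. ] jaw 96.34 tilt 0.32 w 49.8 ctr [70.5  0.8] F jig [-8.1 -1.5] 2.1
15.5 [618.3 155.8 223. ] jaw 96.34 tilt 0.33 w 49.8 ctr [70.5  0.8] F jig [-7.7 -0.2] 1.2
15.55 [618.3 155.8 223. ] jaw 96.34 tilt 0.33 w 49.7 ctr [70.5  0.8] F jig [-8.3 -0.5] 1.3
15.6 [618.3 155.8 223. ] jaw 96.34 tilt 0.32 w 50.0 ctr [70.5  0.8] F jig [-8.7 -0.4] 1.2
foam ((0.40583457798150846, 0.6755594912134484), 0.8625639599929621)
tape ((0.028324151045680424, -0.01644848027019563), 0.9793433112126809)
handle ((0.5607213426697122, -0.5811648191060499), 0.4173421343167623)
```

View pics/sraw9.png

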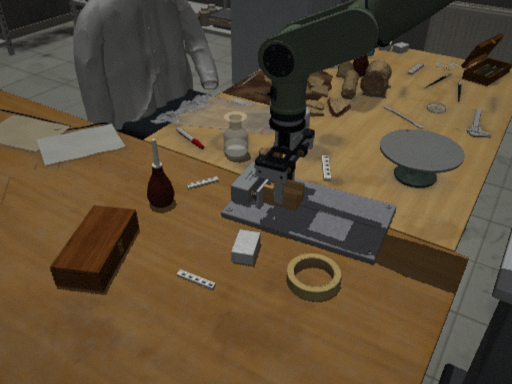

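Run:
```python
from h import *
a=cv2.imread('pics/sraw8.png',0);b=cv2.imread('pics/sraw9.png',0)
A,B=[np.float32(i[170:210,250:305]) for i in (a,b)]
print(cv2.phaseCorrelate(A,B),np.abs(A-B).mean())
```

```text
((0.09259726536962276, -0.007193764193345942), 1.0119539451599122) 2.1431818
```

View pics/s9.png

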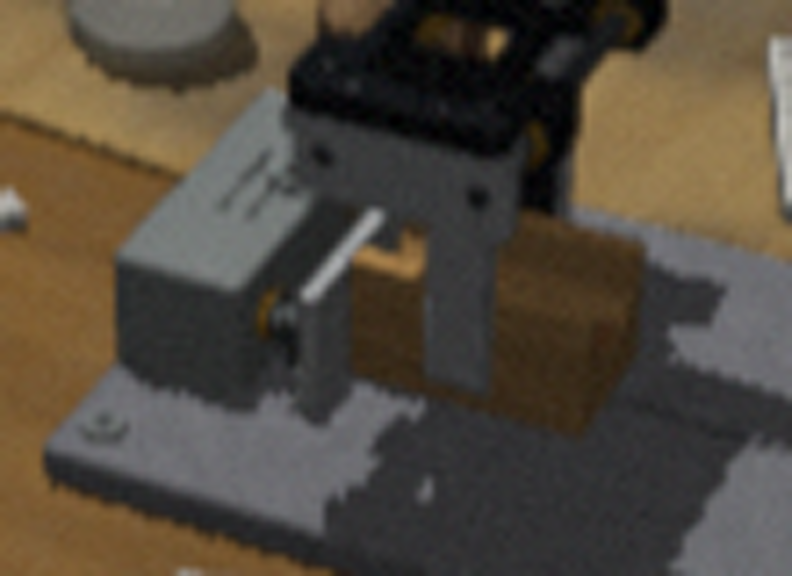

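The plate hasn't moved (0.1 px shift over 1.8 s) and the pointer is between the lines, so I'm handing in.

```bash
python3 -c "
from station import robot
print(robot.sign_off())"
```

```text
the job is handed in; nothing more can be done
None
```

I moved the scale bar off the jig and laid it flat on the bench to the right of the board. I then gripped the cradle, carried it along the scribed line and pressed its drilled end against the back plate. I handed the job in at 15.6 s with the gripper still pressing; the hand-in gives no verdict.

**Last checks**
- **Press:** the force was about 8–9 N, which by the spring figures is roughly 9–10 mm. The arm's position gives about 10.5 mm, so the two agree to within 1–2 mm. The side view showed the pointer tip between the two lines.
- **Steadiness:** the force reading drifted slightly, from 9.1 N to between 7.7 and 8.7 N, over the roughly 2 s hold. The images showed the plate moving only 0.1 px, so I took it as noise or very slight creep.
- **Cradle:** it was within 1 mm of the centre line and square to about 0.2 degrees, with a tool tilt of 0.3 degrees. It was about flush with the board, by the arm's height reading.
- **Tape roll and foam block:** neither moved; the shift between pictures was under 1 px.
- **Handle fragment:** its shift was also under 1 px, but the match was poor because the gripper partly hid it. The arm never came near it.

The first three move calls were refused because their rows left out some values. Nothing moved, and I resent them in full.

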